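# Prop the sprung catch and unload the fixture

## Robot

A 6-joint arm with a two-finger parallel gripper is mounted at the origin on the work surface. World frame = base frame: x ahead of the robot, y to its left, z up, the work surface at z = 0. Lengths are in m, angles in degrees, forces in N, time in s.
With the tool pointing down it reaches from about 0.325 to 0.85 m from the base axis. Payload 15.5 kg.
Tool frame: the origin (TCP) lies midway between the tips of the shut fingers; the grasp point (between the pads) lies 19 mm behind it; z points along the fingers, y is the line along which they close (so a half turn about z gives the same grasp; the last joint's range is limited). The gripper opens to 91 mm and grips with 3 to 60 N. Pads are 32 mm wide; open, the fingers measure 118 mm over their backs; the gripper's body (76 mm by 178 mm) begins 60 mm behind the grasp point.
Start: joints at [-74.055, 28.281, 77.091, -0, 74.628, -5.472], TCP at [0.228, -0.582, 0.214] pointing down, gripper open.
Joint ranges: [-166.48, 166.48], [-47.26, 123.95], [12.59, 153.08], [-70.14, 250.14], [6.76, 159.57], [-176.63, 176.63]. Speed limits (degrees/s): [108.29, 108.29, 147.25, 172.46, 172.46, 172.46].

## Interface

Orientations are given as a 3x3 rotation matrix whose columns are the frame's x, y, z axes.
In Python, from bench import ctrl gives the robot as it stands. The module is installed in compiled form; this text tells all that it offers. Calls block until the motion is done:
- ctrl.goto(position, orientation): joint-space move of the TCP to a pose.
- ctrl.move_l(position, vel=0.15, ori=None, contact_N=None): straight line of the TCP; ori=None keeps the orientation; vel is the mean speed in m/s. With contact_N (N) it stops when the force on the tool has changed by that much, and returns True; else False.
- ctrl.movej(angles): joint-space move.
- ctrl.command_gripper(opening): opening from 0.0 (shut) to 1.0 (fully open); the grip force is fixed at half the most; returns when the fingers have stopped.
- ctrl.sleep(seconds).
- ctrl.ik(position, orientation): joint angles nearest the present ones, or None.
- ctrl.read_camera(name): name is "scene" or "top"; returns the picture (420x560x3 uint8, blue, green, red); there is no depth.
- ctrl.camera_params(name): a dict with "fx", "fy", "cx", "cy" (pixels), "pose" (4x4, takes a point from camera to world coordinates). Camera axes: x right, y up, looking along -z (the intrinsics and any distortion apply to the point x, -y, -z); pixel columns grow to the right and rows downward; lengths in m; the calibration is good to about 2 mm. A picture is of the moment at which its call begins. camera_params takes no time and is no camera call.
A pose or a line that the arm cannot do raises ctrl.MotionError and nothing moves.
- ctrl.sign_off(): hands the job in; it is judged then, once.
Readings, each from a call of its own:
- ctrl.current_t(): time.
- ctrl.current_q(): joint angles.
- ctrl.current_dq(): joint speeds.
- ctrl.current_effort(): joint torques, N m.
- ctrl.current_tool_pos(): TCP position.
- ctrl.current_eef_rot(): TCP orientation.
- ctrl.current_contact_force(): force on the tool from outside, world axes, zero at the start.
- ctrl.current_wrist_torque(): the same for the moment, N m.
- ctrl.current_grip_width(): opening from 0.0 (shut) to 1.0 (fully open).
- ctrl.current_grasp_force(): force on a finger pad.
Only numpy, scipy, OpenCV 4.12 (cv2) and the standard library are available. Lean on these libraries where they do the work, as an engineer would, in place of code of your own. Each camera call takes 0.05 s, during which the arm holds its last target. There are 200 camera calls.

## Task

Unload the fixture on the bench: its sprung catch bar overhangs the aluminium housings and snaps shut when let go, so drive the wooden wedge fully into the channel behind the bar until it holds the bar wide open by itself, then move every housing into the plain grey tray, all resting on its floor beside one another with none stacked. The housings are thin-walled: never squeeze one with more than 60 N. When all are in the tray, draw the wedge out so that the bar springs fully shut again, lay the wedge flat back on the black rubber mat, and do not disturb the other things on the bench.

Things in the scene. Friction and masses are not known exactly. Their poses are not given: they have to be found in the camera images.
- fixture: Dark steel base plate bolted to the bench; origin on the bench under the middle of the part row; y runs along the row, +x from the row to the catch bar, away from the robot. Plate: x -44 to +136, y -135 to +135, top at z 12 mm. Housings stand on it at x 0, near y -102, -34, 34, 102, against a low fence (x -30 to -24, up to z 20) on the robot's side.
- catch (a joint): Sliding of the whole catch bar with its nose along the fixture's +x, in m: 0 shut, grows as it opens, stop at 0.022. A spring pulls it shut (4 N when shut, 7 N at 0.012). With the full-width part of the wedge in the channel it reads about 0.012 and stays there by itself; the lip is then clear of the housings, which can be lifted straight up.
- catch_nose (a point): Middle of the inner (abutment-side) face of the bar's nose, an upright face 20 mm long along y (fixture y 40 to 60) and from z 13 to 44 mm; it moves with the bar. Shut, it is at fixture x 107, y 50: the channel is then 20 mm wide.
- fixture_channel (a point): Foot of the channel face of the fixed steel abutment (fixture x 75 to 87, y 10 to 60, up to z 34), at the mouth: fixture x 87, y 60, z 12 mm. The wedge enters here moving along the fixture's -y, resting on the plate, its straight side along this face.
- wedge_mid (a point): Centre, half-way up, of the loose wooden wedge: 125 mm long, 22 mm high, flat on the mat at the start. x points from tail to tip. Its -y side is straight over the whole length, at y -16; 32 mm wide from the tail to x +2.5, then the +y side tapers. Pushed in until its centre is at about fixture y 41, it holds the bar open with 43 mm of tail sticking out to grip. Pushing takes 10 to 20 N.
- tray: Loose plain grey open tray, 150 (x) x 190 (y) x 18 mm, walls and floor 3 mm, 0.7 kg, level on the bench, on the left or the right of the fixture; origin at the centre of its underside.
- mat: Fixed black rubber mat, 160 (x) x 200 (y) x 3 mm, on the bench on the other side of the fixture; origin at the centre of its underside.
- housing0_mid (a point): Centre of a loose aluminium bearing housing, a block 46 (x) x 34 (y) x 26 (z) mm, about 0.1 kg. It may be absent. It starts upright in the fixture with its axes along the fixture's, with 30 mm or more free to its neighbours along y.
- housing1_mid (a point): Centre of a loose aluminium bearing housing, a block 46 (x) x 34 (y) x 26 (z) mm, about 0.1 kg. It may be absent. It starts upright in the fixture with its axes along the fixture's, with 30 mm or more free to its neighbours along y.
- housing2_mid (a point): Centre of a loose aluminium bearing housing, a block 46 (x) x 34 (y) x 26 (z) mm, about 0.1 kg. It may be absent. It starts upright in the fixture with its axes along the fixture's, with 30 mm or more free to its neighbours along y.
- housing3_mid (a point): Centre of a loose aluminium bearing housing, a block 46 (x) x 34 (y) x 26 (z) mm, about 0.1 kg. It may be absent. It starts upright in the fixture with its axes along the fixture's, with 30 mm or more free to its neighbours along y.
- oilcan: Bystander, not to be disturbed: a grey metal can, loose on the bench. 48 mm across, 110 mm tall; origin under its centre.
- bushing: Bystander, not to be disturbed: a short steel cylinder, loose on the bench. 44 mm across, 35 mm tall, upright; origin under its centre.
- driver: Bystander, not to be disturbed: a screwdriver, loose on the bench. 180 mm long.
- parallel: Bystander, not to be disturbed: a steel parallel bar, loose on the bench. 150 x 12 x 25 mm.
- setblock: Bystander, not to be disturbed: a dark steel block, loose on the bench. 75 x 50 x 25 mm.
- wrench: Bystander, not to be disturbed: a wrench, loose on the bench. 170 mm long.
- catch_lip (a point): Middle of the free edge of the grey-painted steel catch bar's lip; moves with the bar; shut, at fixture x 15, y 0, z 43. The lip (x 15 to 26, z 40 to 46) overhangs each housing by 8 mm and stops it being lifted; the bar's upright is at x 26 to 38, y -118 to 118, up to z 46. A bridge (y 40 to 60, z 40 to 46) joins bar and nose over the wedge channel, so the wedge must slide in and out along y.
- wedge_tip (a point): Middle of the wedge's narrow end, 13 mm wide, half-way up: 62.5 mm ahead of its centre in x, at wedge y -9.5. In use it points along the fixture's -y, the straight side against the abutment, the tapered side to the nose.
Things that resemble listed ones, but are neither listed nor needed, are in the scene too. Leave any blue look-alike of the part that bears housing3_mid alone. Of the things that look like the tray, take the one that is farthest to the robot's right at the start.

How it is judged (in metres and radians):
On the way, in this order (a step that is already met when the one before it is completed fails the run):
1. the wedge, let go, holds the catch bar open by itself (value of joint catch above 0.0095 m and contact force between wedge and catch above 0.5 N and contact force between each of the arm, the fingers and wedge below 0.2 N and contact force between the fingers and catch below 0.2 N), for 0.3 s.
2. every housing lies in the tray, at rest on its floor (x of housing0_mid in the frame of tray between -0.07 and 0.07 m and y of housing0_mid in the frame of tray between -0.09 and 0.09 m and z of housing0_mid in the frame of tray between 0 and 0.03 m and linear speed of each of housing0, housing1, housing2, housing3 below 0.02 m/s and x of housing1_mid in the frame of tray between -0.07 and 0.07 m and y of housing1_mid in the frame of tray between -0.09 and 0.09 m and z of housing1_mid in the frame of tray between 0 and 0.03 m and x of housing2_mid in the frame of tray between -0.07 and 0.07 m and y of housing2_mid in the frame of tray between -0.09 and 0.09 m and z of housing2_mid in the frame of tray between 0 and 0.03 m and x of housing3_mid in the frame of tray between -0.07 and 0.07 m and y of housing3_mid in the frame of tray between -0.09 and 0.09 m and z of housing3_mid in the frame of tray between 0 and 0.03 m), for 0.2 s.
At the end, for the whole second after the job is handed in: Every housing present rests on the tray's floor (centre at least 5 mm inside the tray's outline and less than 30 mm above its underside), the catch bar is shut within 2 mm, the wedge lies flat on the mat (tilt under 0.2 rad, centre at least 20 mm inside the mat's edge), and all is at rest (all of step 2 and value of joint catch below 0.002 m and x of wedge_mid in the frame of mat between -0.06 and 0.06 m and y of wedge_mid in the frame of mat between -0.08 and 0.08 m and height (world z) of wedge_mid below 0.022 m and angle between wedge_mid's own z axis and vertical below 0.2 rad and linear speed of wedge below 0.02 m/s); the robot touches nothing.
It fails at once if a housing is squeezed with more than 60 N (contact force between the fingers and housing0 above 120 N or contact force between the fingers and housing1 above 120 N or contact force between the fingers and housing2 above 120 N or contact force between the fingers and housing3 above 120 N).
It fails at once if a bystander is moved more than 40 mm (distance of any of oilcan, bushing, driver, parallel, setblock, wrench from where it was at the start of the episode above 0.04 m).
Of housing0, housing1, housing2, housing3 only 3 to 4 are there at a start; the rules pass over those that are not, and their reading is None.
At some moment in a run one of wedge, tray may be knocked a few centimetres aside while the robot is not near it.
Once in a run the grip may slacken for a moment while it holds something.
It also fails if it takes over 200 s, if anything falls off the work surface, if the arm or the gripper's body presses on something with over 40 N, if the wrist force passes 120 N, or if a joint passes its speed limit or range.

## Working session

There is one attempt and no reset: what is moved stays moved. The work goes in short steps, each a Python script; the robot and the scene stay as the last script left them, time stands still between calls to the robot, and variables do not carry over. Pictures are saved under pics/ and viewed, at most 14 in all, crops included, and the job is handed in when it is done.

```bash
mkdir -p pics
python3 - <<'E'
from bench import ctrl
import cv2,numpy as np
for n in("top","scene"):
    cv2.imwrite(f"pics/{n}0.png",ctrl.read_camera(n)); p=ctrl.camera_params(n); print(n,{k:(np.round(v,4).tolist() if k=='pose' else v) for k,v in p.items()})
print(ctrl.current_t(),ctrl.current_eef_rot())
E
```

```text
top {'fx': 427.55179109090295, 'fy': 427.55179109090295, 'cx': 277.68247149961815, 'cy': 210.23238402864368, 'pose': [[-0.0708, 0.973, -0.2198, 0.2856], [-0.9975, -0.0697, 0.0126, -0.0196], [-0.0031, 0.2202, 0.9755, 1.0993], [0.0, 0.0, 0.0, 1.0]]}
scene {'fx': 497.80457294822673, 'fy': 497.80457294822673, 'cx': 276.1202755651215, 'cy': 220.72536888374358, 'pose': [[0.4984, -0.7391, 0.4532, 1.0748], [0.8669, 0.4206, -0.2674, -0.3618], [0.007, 0.5262, 0.8503, 1.0669], [0.0, 0.0, 0.0, 1.0]]}
0.1 [[ 9.30963237e-01  3.65112823e-01 -2.80091899e-04]
 [ 3.65112914e-01 -9.30962690e-01  1.01494874e-03]
 [ 1.09815692e-04 -1.04714513e-03 -9.99999446e-01]]
```

View pics/top0.png

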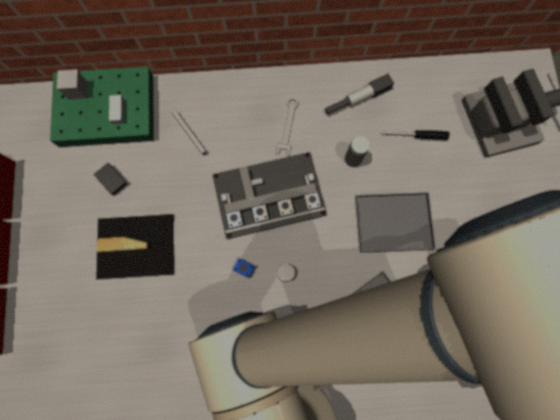

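View pics/scene0.png

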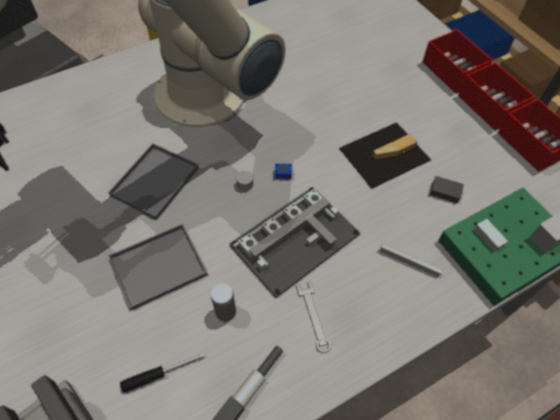

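The top view shows the fixture at about (269,195), the mat and wedge at (135,245), the tray at (395,222), with a second tray near (375,290) half hidden by the arm. There is a blue look-alike at (243,268). I'll enlarge crops to measure.

```bash
cat > h.py <<'E'
from bench import ctrl
import cv2,numpy as np
def ray(n,uv):
    p=ctrl.camera_params(n); T=np.array(p["pose"]); d=T[:3,:3]@[(uv[0]-p["cx"])/p["fx"],-(uv[1]-p["cy"])/p["fy"],-1]
    return T[:3,3],d
def pw(n,uv,z):
    o,d=ray(n,uv); return (o+d*(z-o[2])/d[2])[:2]
def proj(n,P):
    p=ctrl.camera_params(n); T=np.array(p["pose"]); c=(np.atleast_2d(P)-T[:3,3])@T[:3,:3]
    return np.c_[p["cx"]-p["fx"]*c[:,0]/c[:,2], p["cy"]+p["fy"]*c[:,1]/c[:,2]]
def crop(im,x,y,w,h,s):
    return cv2.resize(im[y:y+h,x:x+w],None,fx=s,fy=s,interpolation=cv2.INTER_CUBIC)
E
python3 - <<'E'
from h import *
t=cv2.imread("pics/top0.png");s=cv2.imread("pics/scene0.png")
def grid(c,x,y,k):
    for u in range(0,c.shape[1],10*k): cv2.line(c,(u,0),(u,6),(0,255,255),1); cv2.putText(c,str(x+u//k),(u,16),0,.35,(0,255,255))
    for v in range(10*k,c.shape[0],10*k): cv2.line(c,(0,v),(6,v),(0,255,255),1); cv2.putText(c,str(y+v//k),(8,v+4),0,.35,(0,255,255))
    return c
cv2.imwrite("pics/a.png",grid(crop(t,205,145,130,97,6),205,145,6))
cv2.imwrite("pics/b.png",np.hstack([grid(crop(t,90,205,95,80,4),90,205,4),grid(crop(t,345,180,95,80,4),345,180,4)]))
cv2.imwrite("pics/c.png",grid(crop(s,222,180,145,118,5),222,180,5))
print("trays",pw("scene",(155,181),0),pw("scene",(158,267),0))
E
```

```text
trays [ 0.24042248 -0.24324426] [ 0.47933807 -0.3350743 ]
```

View pics/a.png

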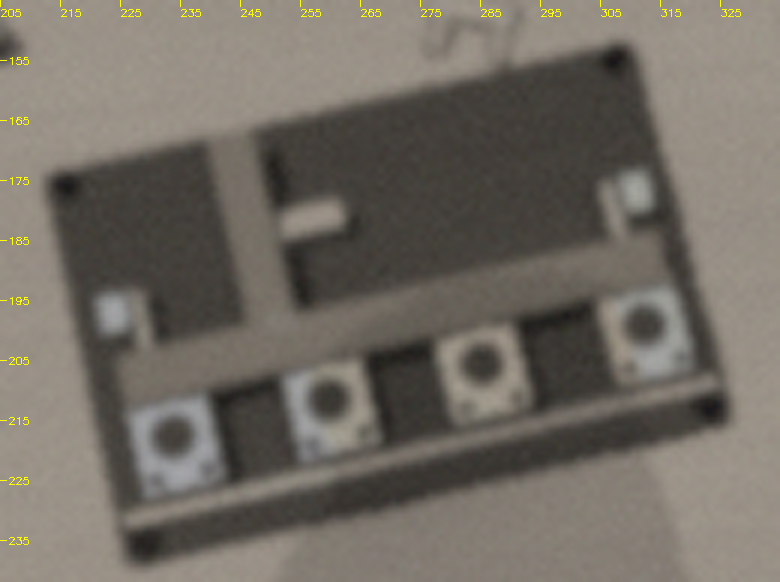

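View pics/b.png

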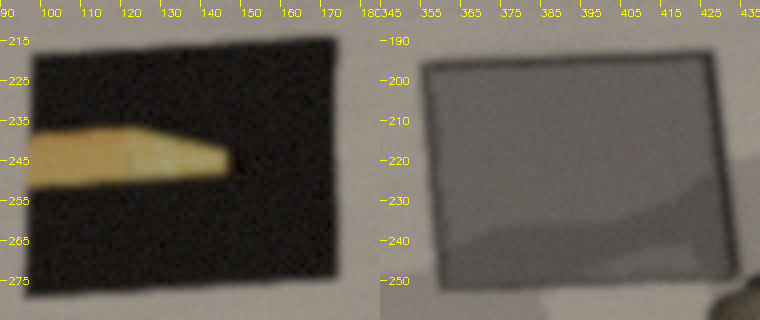

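View pics/c.png

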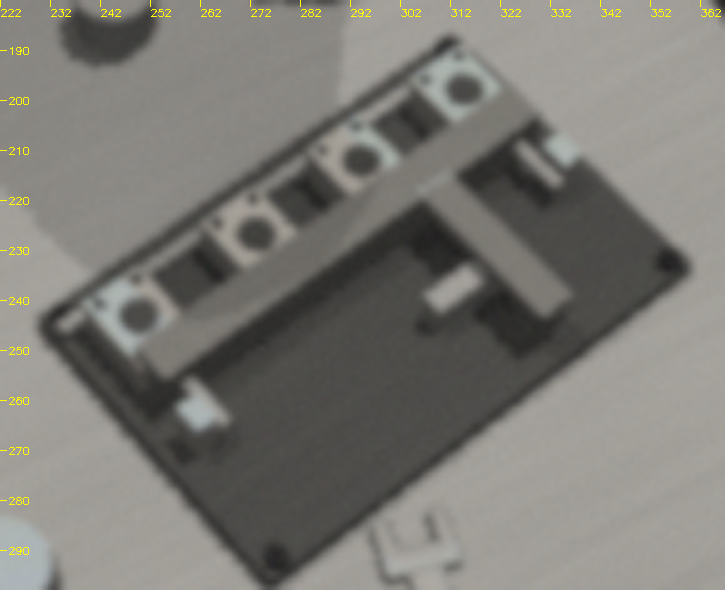

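```bash
cat >> h.py <<'E'
from scipy.optimize import least_squares
def world(p,L):
    L=np.atleast_2d(np.asarray(L,float)); c,s=np.cos(p[2]),np.sin(p[2])
    return np.c_[p[0]+c*L[:,0]-s*L[:,1],p[1]+s*L[:,0]+c*L[:,1],L[:,2]]
def fit(obs,p0):
    f=lambda p:np.concatenate([(proj(n,world(p,[l]))[0]-uv) for n,l,uv in obs])
    r=least_squares(f,p0,loss="soft_l1",x_scale=[.01,.01,.05]); return r.x,f(r.x).reshape(-1,2)
E
python3 - <<'E'
from h import *
z=.012
T=[("top",(.136,.135,z),(213,174.2)),("top",(.136,-.135,z),(309.7,152)),("top",(-.044,-.135,z),(326.7,215.7)),("top",(-.044,.135,z),(226,238))]
S=[("scene",(-.044,-.135,z),(230,244.5)),("scene",(-.044,.135,z),(312,187.6)),("scene",(.136,.135,z),(360,232.6)),("scene",(.136,-.135,z),(276,296))]
for o in(T,S,T+S):
    p,r=fit(o,[.5,0,.2]); print("fixture",p.round(4),np.degrees(p[2]).round(2)); print(r.round(1).tolist())
B=lambda x,y:(90+x/4,205+y/4)
C=lambda x,y:(345+(x-380)/4,180+y/4)
h=.003
m,r=fit([("top",(.08,.1,h),B(33,55)),("top",(.08,-.1,h),B(337,38)),("top",(-.08,-.1,h),B(337,277)),("top",(-.08,.1,h),B(26,296))],[.3,.3,0]);print("mat",m,r.round(1).tolist())
h=.018
m,r=fit([("top",(.075,.095,h),C(422,63)),("top",(.075,-.095,h),C(713,51)),("top",(-.075,-.095,h),C(740,278)),("top",(-.075,.095,h),C(440,289))],[.3,-.3,0]);print("tray",m,r.round(1).tolist())
h=.025
m,r=fit([("top",(-.0625,.016,h),B(28,131)),("top",(.0025,.016,h),B(123,127)),("top",(.0625,-.003,h),B(227,150)),("top",(.0625,-.016,h),B(229,174)),("top",(-.0625,-.016,h),B(27,188))],[.4,.35,-1.57]);print("wedge",m,r.round(1).tolist())
for n,uvs in(("top",[(234,217.8),(260,211.8),(285.5,205.8),(312.8,199)]),("scene",[(314.7,198),(294,211.8),(273.3,226.5),(250,243)])):
    for uv in uvs: print(pw(n,uv,.038).round(4))
E
```

```text
fixture [ 0.5295 -0.021   0.1578] 9.04
[[-1.0, -0.5], [0.8, -0.2], [0.6, -0.1], [-0.5, 0.9]]
fixture [ 0.5339 -0.0223  0.1691] 9.69
[[-1.2, -0.5], [0.0, -1.1], [0.8, 0.0], [0.2, 1.5]]
fixture [ 0.5315 -0.0212  0.1632] 9.35
[[-1.2, -0.9], [0.5, -1.1], [0.6, -1.2], [-0.3, 0.4], [-1.4, -1.7], [0.1, -1.8], [0.5, -0.5], [-0.5, 0.4]]
mat [ 0.46416739  0.33832327 -0.0116784 ] [[-0.2, -0.7], [0.2, -0.9], [0.5, 0.7], [-0.5, 0.7]]
tray [ 0.47645189 -0.33167984 -0.03301848] [[0.1, -0.4], [-0.1, -0.1], [-0.1, 0.2], [0.2, 0.3]]
wedge [ 0.47031088  0.36705892 -1.57262879] [[0.1, 1.0], [2.0, 0.2], [-0.4, 0.3], [-0.9, -0.7], [0.0, -0.7]]
[0.5131 0.0786]
[0.5239 0.0119]
[ 0.5349 -0.054 ]
[ 0.5477 -0.125 ]
[0.5161 0.079 ]
[0.5257 0.0128]
[ 0.5372 -0.0523]
[ 0.5495 -0.1228]
```

```bash
cat >> h.py <<'E'
F=np.array([.531,-.0212,.165])
def R(a):
    c,s=np.cos(a),np.sin(a); return np.array([[-s,c,0],[c,s,0],[0,0,-1.]])
def fx(x,y,z): return world(F,[[x,y,z]])[0]
def st(m=""): print(m,"t",round(ctrl.current_t(),1),"p",np.round(ctrl.current_tool_pos(),4),"w",round(ctrl.current_grip_width()*91,1),"g",round(ctrl.current_grasp_force(),1),"f",np.round(ctrl.current_contact_force(),1))
def zoom(n,name,x,y,w,h,s): cv2.imwrite("pics/"+name+".png",crop(ctrl.read_camera(n),x,y,w,h,s))
E
python3 - <<'E'
from h import *
c,s=np.cos(F[2]),np.sin(F[2]); M=np.array([[c,s],[-s,c]])
for uv in[(223.5,197),(228.5,198),(311,176.5)]: print("bracket",(M@(pw("top",uv,.03)-F[:2])).round(3))
W=[.4703,.367+.043]
ctrl.goto(W+[.15],R(0)); st()
im=ctrl.read_camera("scene"); cv2.imwrite("pics/d.png",crop(im,300,80,190,140,4))
E
```

```text
bracket [0.06  0.117]
bracket [0.055 0.105]
bracket [ 0.061 -0.117]
 t 3.7 p [0.4708 0.4096 0.15  ] w 90.7 g 0.0 f [-0.2 -0.9 -0.1]
```

View pics/d.png

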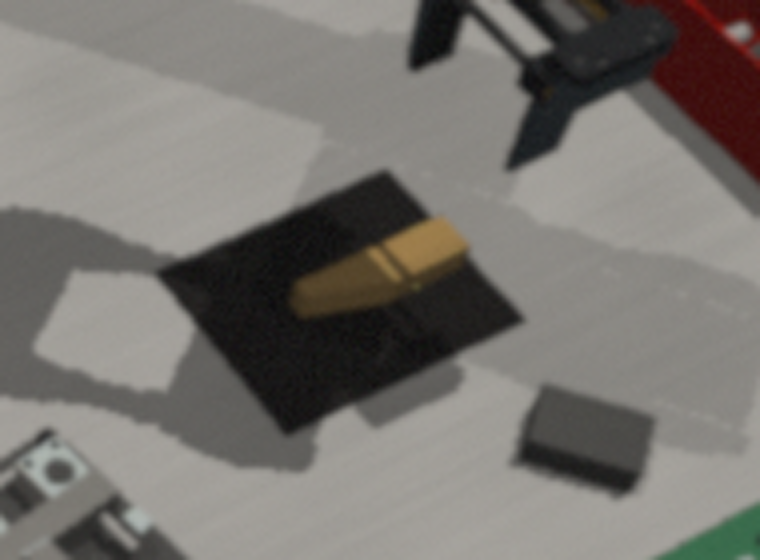

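The wedge hasn't moved (tip at about crop (297,305), tail over the mat edge). I'll pick it up and carry it to the channel mouth.

Run:
```python
from h import *
W=[.4703,.367+.041]
ctrl.move_l(W+[.05],vel=.15)
print(ctrl.move_l(W+[.007],vel=.05,contact_N=8)); st()
ctrl.command_gripper(.0); ctrl.sleep(.3); st("grip")
p=ctrl.current_tool_pos(); ctrl.move_l([p[0],p[1],.12],vel=.12); st("up")
a=F[2]
T=fx(.105,.140+.041,.09); ctrl.move_l(T,vel=.15,ori=R(a)); 
ctrl.move_l(fx(.105,.140+.041,.019),vel=.1); st("standoff")
zoom("top","e",185,145,110,82,7);
```

```text
False
 t 5.5 p [0.4705 0.4081 0.0073] w 90.7 g 0.0 f [-0.8 -0.   0.6]
grip t 6.8 p [0.4703 0.408  0.007 ] w 31.8 g 30.0 f [-0.2  0.3 -0.1]
up t 7.9 p [0.4699 0.4077 0.1193] w 31.9 g 30.0 f [-0.5  0.3 -0.5]
standoff t 10.7 p [0.6052 0.1747 0.0195] w 31.6 g 30.0 f [-0.  -0.4 -0.5]
```

View pics/e.png

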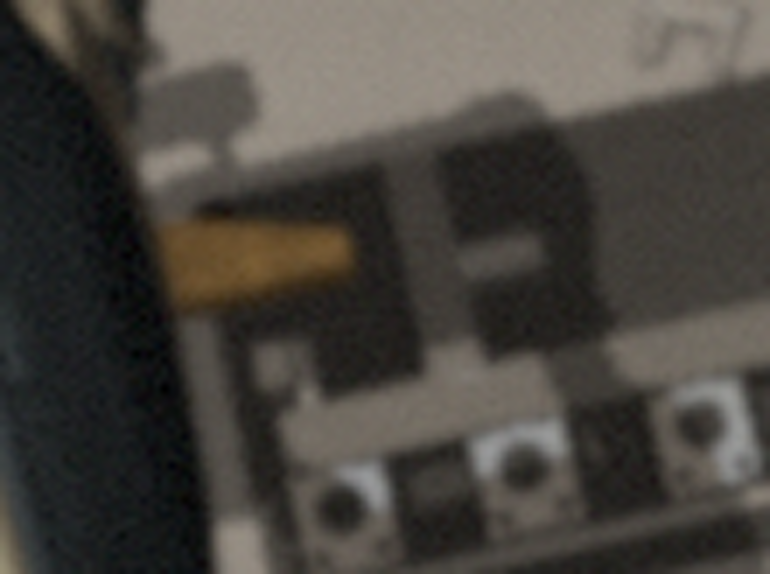

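The wedge's straight edge, run on to crop (460,244), nearly coincides with the abutment's channel edge at about (460,243). I'll move 3 mm toward the nose for clearance and insert.

Run:
```python
from h import *
X=.108
ctrl.move_l(fx(X,.140+.041,.019),vel=.05)
print("down",ctrl.move_l(fx(X,.140+.041,.0135),vel=.02,contact_N=3)); st()
z=ctrl.current_tool_pos()[2]+.0008
ctrl.move_l(fx(X,.140+.041,z),vel=.02); st("z")
print(ctrl.move_l(fx(X,.100+.041,z),vel=.05,contact_N=8)); st("entered")
p=ctrl.current_tool_pos()
print(ctrl.move_l(fx(X,.040+.041,z),vel=.03,contact_N=40)); st("in")
```

```text
down True
 t 11.2 p [0.6081 0.1752 0.0152] w 32.2 g 30.0 f [1.2 0.1 0.9]
z t 11.5 p [0.6076 0.175  0.0159] w 31.6 g 30.0 f [-0.4  0.4 -1.1]
True
entered t 12.3 p [0.6132 0.135  0.0157] w 31.7 g 30.0 f [-2.  -1.8  6.3]
False
in t 14.5 p [0.6227 0.0764 0.016 ] w 31.6 g 30.0 f [-8.8  5.2  8.8]
```

Run:
```python
from h import *
t=crop(ctrl.read_camera("top"),195,145,95,100,5); s=crop(ctrl.read_camera("scene"),262,170,66,100,5)
s=crop(ctrl.read_camera("scene"),272,175,95,100,5)[:,:325] if 0 else s
cv2.imwrite("pics/f.png",np.hstack([t,s]))
```

```text
(no output)
```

View pics/f.png

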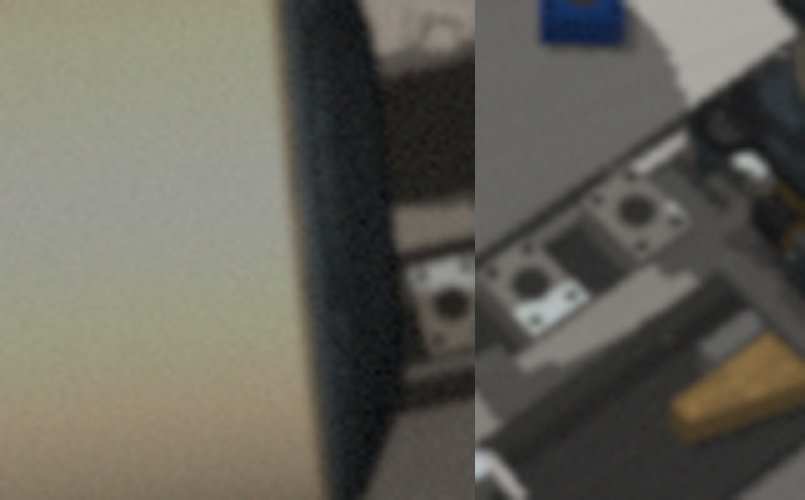

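The wedge is through the channel, with its tip at scene crop (685,420), and the housings are clear of the lip. I'll release it, back off and check.

Run:
```python
from h import *
ctrl.command_gripper(.48); st("open")
p=ctrl.current_tool_pos(); ctrl.move_l([p[0],p[1],.14],vel=.15); st()
ctrl.goto([.40,-.20,.25],R(-1.4)); st()
t=ctrl.read_camera("top");cv2.imwrite("pics/g.png",np.hstack([crop(t,205,145,130,97,6)[:, :560],crop(t,205,145,1,97,6)]))
for n in("top","scene"):print(n,"lip",proj(n,[fx(.015,.06,.046),fx(.027,.06,.046)]).round(1).tolist(),"tip",proj(n,[fx(.087,-.0215,.034),fx(.119,.1035,.034)]).round(1).tolist())
```

```text
open t 15.0 p [0.6246 0.0761 0.0161] w 43.5 g 0.0 f [ 0.3 -1.  -0.4]
 t 15.9 p [0.624  0.076  0.1391] w 43.8 g 0.0 f [-0.5 -0.  -0.7]
 t 17.3 p [ 0.4005 -0.1997  0.2497] w 43.8 g 0.0 f [-0.2  0.1  0.6]
top lip [[248.3, 207.3], [247.3, 202.8]] tip [[273.1, 175.0], [223.6, 174.3]]
scene lip [[305.9, 208.4], [309.2, 211.6]] tip [[299.7, 249.3], [347.5, 229.6]]
```

View pics/g.png

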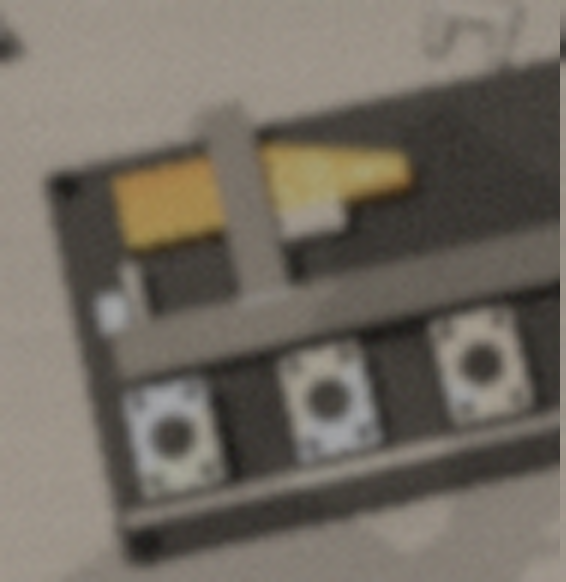

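The wedge holds the bar open by itself (tip corner at about top pixel (273.7,175.8), as predicted). Next I'll check the tray, then pick the first housing.

```bash
cat >> h.py <<'E'
H=[(.5146,.0788),(.5248,.0124),(.536,-.0531),(.5486,-.1239)]
TR=np.array([.4765,-.3317,-.033])
def pick(i):
    a=F[2]-np.pi/2; x,y=H[i]
    ctrl.command_gripper(.56); ctrl.goto([x,y,.10],R(a)); 
    if ctrl.move_l([x,y,.017],vel=.08,contact_N=8): st("CONTACT"); return False
    ctrl.command_gripper(0); ctrl.sleep(.1); st("grip%d"%i)
    ctrl.move_l([x,y,.10],vel=.12); st("up"); return ctrl.current_grip_width()*91>30
def place(lx,ly):
    a=TR[2]-np.pi/2; x,y,_=world(TR,[[lx,ly,0]])[0]
    ctrl.move_l([x,y,.10],vel=.2,ori=R(a))
    if ctrl.current_grip_width()*91<30: st("LOST"); return False
    ctrl.move_l([x,y,.03],vel=.15); 
    print("touch",ctrl.move_l([x,y,.0068],vel=.04,contact_N=4)); st("placed")
    ctrl.command_gripper(.56); ctrl.move_l([x,y,.10],vel=.2); return True
E
python3 - <<'E'
from h import *
im=ctrl.read_camera("scene")
for q in proj("scene",world(TR,[[.075,.095,.018],[.075,-.095,.018],[-.075,-.095,.018],[-.075,.095,.018]])): cv2.circle(im,tuple(np.round(q).astype(int)),1,(0,0,255),-1)
cv2.imwrite("pics/i.png",crop(im,90,130,140,200,3))
print(pick(3)); st()
E
```

```text
grip3 t 20.4 p [ 0.5488 -0.124   0.0173] w 33.6 g 30.0 f [-0.4  0.1  5.8]
up t 21.2 p [ 0.5482 -0.1238  0.0994] w 33.6 g 30.0 f [ 0.5  0.1 -1.8]
True
 t 21.2 p [ 0.5482 -0.1238  0.0994] w 33.6 g 30.0 f [ 0.5  0.1 -1.8]
```

View pics/i.png

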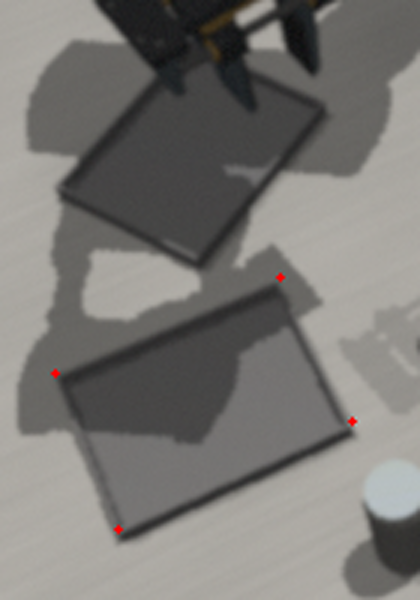

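The tray is where I measured it; the scene view puts it about 3 px farther out (calibration bias), so I'll shift the estimate by 3 mm.

```bash
sed -i 's/TR=np.array.*/TR=np.array([.479,-.3325,-.033])/' h.py
python3 - <<'E'
from h import *
if place(.033,-.045):
    print(pick(2) and place(.033,.045))
st()
ctrl.goto([.40,.1,.25],R(-1.4))
t=ctrl.read_camera("top");cv2.imwrite("pics/j.png",crop(t,205,145,250,140,3))
E
```

```text
touch True
placed t 23.8 p [ 0.5102 -0.3784  0.0078] w 33.8 g 30.0 f [1.  0.4 2.2]
grip2 t 28.0 p [ 0.5362 -0.0532  0.0173] w 34.0 g 30.0 f [-0.4  0.2  5.6]
up t 28.9 p [ 0.5356 -0.053   0.0994] w 33.8 g 30.0 f [-0.3  1.  -2. ]
touch True
placed t 31.4 p [ 0.5132 -0.2884  0.0079] w 33.8 g 30.0 f [ 1.3 -0.8  2. ]
True
 t 32.5 p [ 0.5133 -0.2885  0.0999] w 50.6 g 0.0 f [-0.3  0.4 -0.7]
```

View pics/j.png

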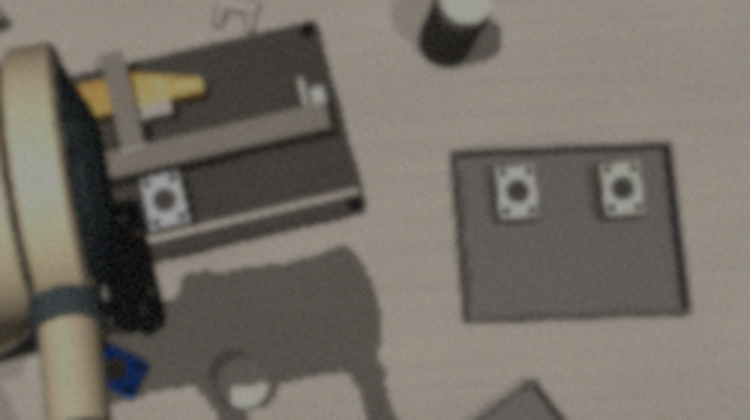

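Two housings sit correctly in the tray, at crop (517,190) and (622,187). I'll do the other two, matching a template before each placement in case the tray gets knocked.

Run:
```python
from h import *
ref=cv2.resize(cv2.imread("pics/j.png"),(250,140),interpolation=cv2.INTER_AREA); tpl=ref[48:77,158:222]
def shift():
    im=ctrl.read_camera("top")[145:285,205:455]; r=cv2.matchTemplate(im,tpl,cv2.TM_CCOEFF_NORMED); _,v,_,l=cv2.minMaxLoc(r)
    print("shift px",l[0]-158,l[1]-48,"score",round(v,2)); return v>.75 and abs(l[0]-158)<=1 and abs(l[1]-48)<=1
ok=True
for i,ly in((1,.045),(0,-.045)):
    ok=ok and pick(i) and shift() and place(-.037,ly)
    if not ok: st("STOP"); break
if ok: ctrl.goto([.40,.1,.25],R(-1.4))
t=ctrl.read_camera("top");cv2.imwrite("pics/k.png",crop(t,205,145,250,140,3)); st()
```

```text
grip1 t 36.9 p [0.525  0.0124 0.0173] w 33.3 g 30.0 f [-0.6  0.4  6.2]
up t 37.7 p [0.5244 0.0124 0.0995] w 33.8 g 30.0 f [-0.5  0.1 -1.3]
shift px 0 0 score 0.99
touch True
placed t 40.6 p [ 0.4433 -0.2862  0.0077] w 34.2 g 30.0 f [ 1.3 -0.6  0.2]
grip0 t 45.0 p [0.5148 0.0788 0.0173] w 33.4 g 30.0 f [-0.3 -0.1  6.6]
up t 45.9 p [0.5142 0.0788 0.0995] w 33.6 g 30.0 f [-0.2 -0.1 -1.7]
shift px 0 0 score 0.99
touch True
placed t 49.5 p [ 0.4403 -0.376   0.0079] w 33.8 g 30.0 f [ 1.  -0.9  0.8]
 t 52.5 p [0.4004 0.0994 0.2497] w 50.8 g 0.0 f [ 0.  -0.6  0.8]
```

View pics/k.png

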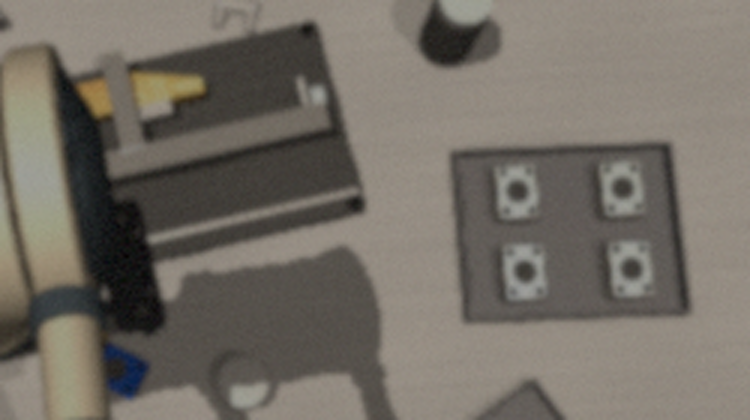

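All four housings are in the tray, at crop (517,190), (622,187), (525,271) and (632,268). Now I'll draw the wedge out.

Run:
```python
from h import *
a=F[2]; X=.1045
ctrl.command_gripper(.5)
ctrl.goto(fx(X,.084,.14),R(a))
ctrl.move_l(fx(X,.084,.06),vel=.15)
if ctrl.move_l(fx(X,.084,.0165),vel=.05,contact_N=8): st("CONTACT"); raise SystemExit
ctrl.command_gripper(0); ctrl.sleep(.2); st("grip")
p=ctrl.current_tool_pos(); print("p",p)
d=fx(0,1,0)-fx(0,0,0)
e=np.array(p)+d*.112; e[2]=.0168
print(ctrl.move_l(e,vel=.06,contact_N=45)); st("out")
if ctrl.current_grip_width()*91>29:
    ctrl.move_l([e[0],e[1],.09],vel=.1); st("up")
im=ctrl.read_camera("scene");cv2.imwrite("pics/l.png",crop(im,222,100,230,200,3))
```

```text
grip t 56.6 p [0.6193 0.0788 0.0166] w 31.5 g 29.9 f [-5.9 -0.   4.8]
p [0.61931365 0.07883848 0.01664796]
False
out t 58.6 p [0.6009 0.1891 0.0168] w 32.1 g 29.9 f [-0.8 -0.3 -1.1]
up t 59.5 p [0.6005 0.1892 0.0894] w 31.8 g 29.9 f [-0.1  0.3 -1.9]
```

View pics/l.png

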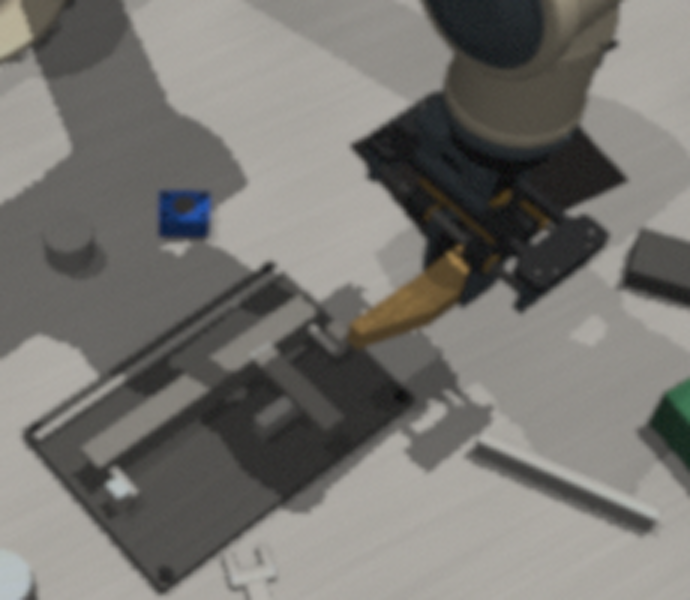

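The wedge is out and held, with its tip at crop (355,330), and the bar is shut. Next I'll lay it on the mat.

Run:
```python
from h import *
x,y=.466,.345+.043
ctrl.move_l([x,y,.09],vel=.15,ori=R(0)); st("above")
ctrl.move_l([x,y,.02],vel=.1)
print(ctrl.move_l([x,y,.0055],vel=.03,contact_N=3)); st("down")
ctrl.command_gripper(.8); ctrl.move_l([x,y,.15],vel=.15); ctrl.goto([.40,-.1,.25],R(-1.4)); st("clear")
cv2.imwrite("pics/m.png",cv2.resize(ctrl.read_camera("top"),(800,600),interpolation=cv2.INTER_CUBIC))
```

```text
above t 61.3 p [0.4664 0.3876 0.09  ] w 31.6 g 29.9 f [ 0.4 -0.2 -0.4]
True
down t 62.6 p [0.466  0.388  0.0071] w 31.6 g 30.0 f [0.6 0.4 1.6]
clear t 66.3 p [ 0.4003 -0.0996  0.2499] w 72.7 g 0.0 f [-0.8 -0.2  0.5]
```

View pics/m.png

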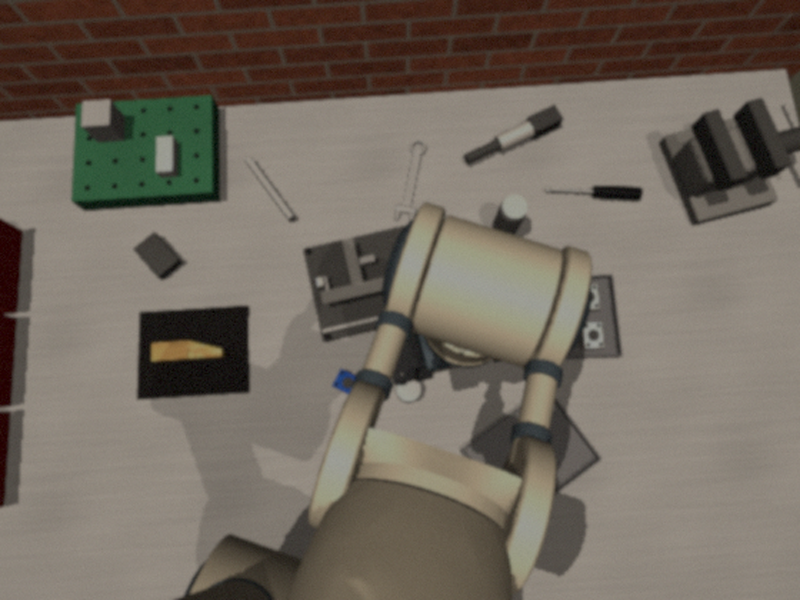

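The wedge lies well inside the mat at (187,351), the bar is shut, the tray hasn't moved and the bystanders are in place.

```bash
python3 -c "
from bench import ctrl
print(ctrl.sign_off())"
```

```text
the job is handed in; nothing more can be done
None
```

I handed the job in at about 66 s of the 200 s; sign-off returned no verdict. By the camera, all four housings were set on the tray floor, the bar had sprung shut, the wedge was back on the mat and the other things on the bench were in place.

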